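# Hang the stave gauges out of the sprung-flap case

### The job

Get the stave gauges out for the day: lift the case's sprung flap with your fingers, hold it off with your hand while you reach in and draw a gauge, and hang the gauges that are in the case on the hook of the stand, widest first against the stop and then narrower and narrower towards the tip, each pushed back close up to the one behind it. Leave the flap shut and the other things on the bench alone.

Things in the scene. Friction and masses are not known exactly. Their poses are not given: they have to be found in the camera images.
- case: wooden case fixed to the bench, 213 long (its x), 166 wide (y), walls 8 thick and 143 high, but the front wall 100; inside 150 wide. Origin on the bench: front wall's outer face at x = -103, rear at +110; x points to its back, away from the robot. An oak block inside (top 58 above the bench) has four 14 wide slots across it; a gauge stands in each, one slot may be empty
- slot_0 (a point): middle of the front slot's floor, at x = -57, z = 8 in the case's frame. A gauge stands upright in it, its flat face to the front and head up (head top 133 above the bench), up to 12 off the middle in y, and may lean 4 degrees
- slot_1 (a point): second slot, at x = -19
- slot_2 (a point): third slot, at x = 19
- slot_3 (a point): rear slot, at x = 57
- flap (a joint): angle of the clear plastic flap in rad, 0 shut, limit 1.75. A smooth 4 thick sheet lies flat over the whole case (top face 149 above the bench) and is bent up at the front into a push plate. It turns on two side arms about flap_pivot. A light spring and its 90 g (1 to 2 N at the edge) always shut it: it does not stay open, but leans on the hand that reaches in, and falls shut behind it
- flap_pivot (a point): pivot of the flap, low on the sides of the case: x = 75, z = 35 in the case's frame, axis along the case's y
- flap_edge (a point): middle of the flap's front lower edge, a steel rod of 10 diameter and 176 long across the case; shut it is at x = -114, z = 146.5 in the case's frame, 11 before and 46 above the front wall. From it the push plate stands up, top 213 above the bench. Push it softly from in front, low down with the fingertips 20 to 35 under the edge, and carry it along the edge's arc about the pivot, up and back
- stand: loose steel hook stand, 2.2 kg, base plate 170 (x) by 110 by 14. Origin: middle of its underside; z up. Post at x = +50; from it a level round rod of 10 diameter, axis 185 above the base, runs to x = -85 and ends in a tip bent up to x = -95 (top 201 above the base). A stop plate of 38 diameter on the rod has its face at x = +36: gauges hang between it and the tip
- hook_stop (a point): point on the top line of the rod at the face of the stop plate (190 above the base); axes as the stand's
- hook_tip (a point): end of the bent-up tip of the rod
- gauge_90: stave gauge, about 120 g: a 10 thick oak board, 90 wide in the middle and narrower to both ends, 79 high, under a wooden head, the same on all: 46 wide (y), 46 high (z 79 to 125), 24 thick (x), to be taken by its 46 wide sides, with a hole through its thickness 24 wide and 28 high (z 88 to 116). Origin: middle of the bottom edge, z up. May be absent
- gauge_90_eye (a point): top of the hole of the 90 wide gauge, 116 above its origin: the face that rests on the rod when it hangs
- gauge_76: stave gauge, about 120 g: a 10 thick oak board, 76 wide in the middle and narrower to both ends, 79 high, under a wooden head, the same on all: 46 wide (y), 46 high (z 79 to 125), 24 thick (x), to be taken by its 46 wide sides, with a hole through its thickness 24 wide and 28 high (z 88 to 116). Origin: middle of the bottom edge, z up. May be absent
- gauge_76_eye (a point): top of the hole of the 76 wide gauge, 116 above its origin: the face that rests on the rod when it hangs
- gauge_62: stave gauge, about 120 g: a 10 thick oak board, 62 wide in the middle and narrower to both ends, 79 high, under a wooden head, the same on all: 46 wide (y), 46 high (z 79 to 125), 24 thick (x), to be taken by its 46 wide sides, with a hole through its thickness 24 wide and 28 high (z 88 to 116). Origin: middle of the bottom edge, z up. May be absent
- gauge_62_eye (a point): top of the hole of the 62 wide gauge, 116 above its origin: the face that rests on the rod when it hangs
- gauge_48: stave gauge, about 120 g: a 10 thick oak board, 48 wide in the middle and narrower to both ends, 79 high, under a wooden head, the same on all: 46 wide (y), 46 high (z 79 to 125), 24 thick (x), to be taken by its 46 wide sides, with a hole through its thickness 24 wide and 28 high (z 88 to 116). Origin: middle of the bottom edge, z up. May be absent
- gauge_48_eye (a point): top of the hole of the 48 wide gauge, 116 above its origin: the face that rests on the rod when it hangs
- wax_tin: bystander: wax tin; leave it alone
- folded_rule: bystander: folded rule; leave it alone
- bung: bystander: wooden bung; leave it alone

How it is judged (in metres and radians):
On the way, in this order (a step that is already met when the one before it is completed fails the run):
1. the 90 mm gauge hangs on the rod, let go (x of gauge_90_eye in the frame of stand between -0.08 and 0.032 m and y of gauge_90_eye in the frame of stand between -0.009 and 0.009 m and z of gauge_90_eye in the frame of stand between 0.184 and 0.197 m and angle between gauge_90's own z axis and vertical below 0.2 rad and contact force between the fingers and gauge_90 below 0.3 N), for 0.2 s.
2. the 76 mm gauge hangs on the rod, let go (x of gauge_76_eye in the frame of stand between -0.08 and 0.032 m and y of gauge_76_eye in the frame of stand between -0.009 and 0.009 m and z of gauge_76_eye in the frame of stand between 0.184 and 0.197 m and angle between gauge_76's own z axis and vertical below 0.2 rad and contact force between the fingers and gauge_76 below 0.3 N), for 0.2 s.
3. the 62 mm gauge hangs on the rod, let go (x of gauge_62_eye in the frame of stand between -0.08 and 0.032 m and y of gauge_62_eye in the frame of stand between -0.009 and 0.009 m and z of gauge_62_eye in the frame of stand between 0.184 and 0.197 m and angle between gauge_62's own z axis and vertical below 0.2 rad and contact force between the fingers and gauge_62 below 0.3 N), for 0.2 s.
4. the 48 mm gauge hangs on the rod, let go (x of gauge_48_eye in the frame of stand between -0.08 and 0.032 m and y of gauge_48_eye in the frame of stand between -0.009 and 0.009 m and z of gauge_48_eye in the frame of stand between 0.184 and 0.197 m and angle between gauge_48's own z axis and vertical below 0.2 rad and contact force between the fingers and gauge_48 below 0.3 N), for 0.2 s.
At the end, for the whole second after the job is handed in: Every gauge present hangs by its hole on the rod, upright, still and let go, widest at the stop to narrowest at the tip, with at most 12 mm of air between neighbours and before the stop (a missing gauge adds 36 mm); the flap is shut (under 0.05 rad) and the stand upright (all of step 1 and all of step 2 and all of step 3 and all of step 4 and linear speed of each of gauge_90, gauge_76, gauge_62, gauge_48 below 0.03 m/s and x of gauge_90_eye in the frame of stand above 0.012 m and ((x of gauge_90_eye in the frame of stand above 0.034 m and x of gauge_76_eye in the frame of stand below 0.034 m) or (x of gauge_90_eye in the frame of stand above 0.012 m and x of gauge_76_eye in the frame of stand below 0.012 m) or (x of gauge_90_eye in the frame of stand above -0.006 m and x of gauge_76_eye in the frame of stand below -0.006 m) or (x of gauge_90_eye in the frame of stand above -0.024 m and x of gauge_76_eye in the frame of stand below -0.024 m) or (x of gauge_90_eye in the frame of stand above -0.042 m and x of gauge_76_eye in the frame of stand below -0.042 m) or (x of gauge_90_eye in the frame of stand above -0.06 m and x of gauge_76_eye in the frame of stand below -0.06 m)) and horizontal distance between gauge_90_eye and gauge_76_eye below 0.036 m and ((x of gauge_90_eye in the frame of stand above 0.034 m and x of gauge_62_eye in the frame of stand below 0.034 m) or (x of gauge_90_eye in the frame of stand above 0.012 m and x of gauge_62_eye in the frame of stand below 0.012 m) or (x of gauge_90_eye in the frame of stand above -0.006 m and x of gauge_62_eye in the frame of stand below -0.006 m) or (x of gauge_90_eye in the frame of stand above -0.024 m and x of gauge_62_eye in the frame of stand below -0.024 m) or (x of gauge_90_eye in the frame of stand above -0.042 m and x of gauge_62_eye in the frame of stand below -0.042 m) or (x of gauge_90_eye in the frame of stand above -0.06 m and x of gauge_62_eye in the frame of stand below -0.06 m)) and horizontal distance between gauge_90_eye and gauge_62_eye below 0.072 m and x of gauge_76_eye in the frame of stand above -0.024 m and ((x of gauge_76_eye in the frame of stand above 0.034 m and x of gauge_62_eye in the frame of stand below 0.034 m) or (x of gauge_76_eye in the frame of stand above 0.012 m and x of gauge_62_eye in the frame of stand below 0.012 m) or (x of gauge_76_eye in the frame of stand above -0.006 m and x of gauge_62_eye in the frame of stand below -0.006 m) or (x of gauge_76_eye in the frame of stand above -0.024 m and x of gauge_62_eye in the frame of stand below -0.024 m) or (x of gauge_76_eye in the frame of stand above -0.042 m and x of gauge_62_eye in the frame of stand below -0.042 m) or (x of gauge_76_eye in the frame of stand above -0.06 m and x of gauge_62_eye in the frame of stand below -0.06 m)) and horizontal distance between gauge_76_eye and gauge_62_eye below 0.036 m and ((x of gauge_76_eye in the frame of stand above 0.034 m and x of gauge_48_eye in the frame of stand below 0.034 m) or (x of gauge_76_eye in the frame of stand above 0.012 m and x of gauge_48_eye in the frame of stand below 0.012 m) or (x of gauge_76_eye in the frame of stand above -0.006 m and x of gauge_48_eye in the frame of stand below -0.006 m) or (x of gauge_76_eye in the frame of stand above -0.024 m and x of gauge_48_eye in the frame of stand below -0.024 m) or (x of gauge_76_eye in the frame of stand above -0.042 m and x of gauge_48_eye in the frame of stand below -0.042 m) or (x of gauge_76_eye in the frame of stand above -0.06 m and x of gauge_48_eye in the frame of stand below -0.06 m)) and horizontal distance between gauge_76_eye and gauge_48_eye below 0.072 m and x of gauge_62_eye in the frame of stand above -0.06 m and ((x of gauge_62_eye in the frame of stand above 0.034 m and x of gauge_48_eye in the frame of stand below 0.034 m) or (x of gauge_62_eye in the frame of stand above 0.012 m and x of gauge_48_eye in the frame of stand below 0.012 m) or (x of gauge_62_eye in the frame of stand above -0.006 m and x of gauge_48_eye in the frame of stand below -0.006 m) or (x of gauge_62_eye in the frame of stand above -0.024 m and x of gauge_48_eye in the frame of stand below -0.024 m) or (x of gauge_62_eye in the frame of stand above -0.042 m and x of gauge_48_eye in the frame of stand below -0.042 m) or (x of gauge_62_eye in the frame of stand above -0.06 m and x of gauge_48_eye in the frame of stand below -0.06 m)) and horizontal distance between gauge_62_eye and gauge_48_eye below 0.036 m and x of gauge_48_eye in the frame of stand above -0.096 m and value of joint flap below 0.05 rad and angle between stand's own z axis and vertical below 0.05 rad); the robot touches nothing.
It fails at once if a bystander is disturbed (moved more than 30 mm) (distance of any of wax_tin, folded_rule, bung from where it was at the start of the episode above 0.03 m).
It fails at once if the stand is tipped over (angle between stand's own z axis and vertical above 0.5 rad).
Of gauge_48, gauge_62, gauge_76, gauge_90 only 3 to 4 are there at a start; the rules pass over those that are not, and their reading is None.
At some moment in a run one of stand may be knocked a few centimetres aside while the robot is not near it.
It also fails if it takes over 210 s, if anything falls off the work surface, if the arm or the gripper's body presses on something with over 40 N, if the wrist force passes 120 N, or if a joint passes its speed limit or range.

### The arm

A 6-joint arm with a two-finger parallel gripper is mounted at the origin on a cart in front of the work surface, level with it; the furniture and walls round the work are solid. World frame = base frame: x ahead of the robot, y to its left, z up, the work surface at z = 0. Lengths are in mm, angles in rad, forces in N, time in s.
With the tool pointing down it reaches from about 300 to 775 mm from the base axis. Payload 14.6 kg.
Tool frame: the origin (TCP) lies on the centre line of the jaws, within the pads' length; the fingertips stand 19 mm ahead of it and the grasp point (between the pads) is the TCP (bot.tip_reach is the distance from the TCP to the fingertips, in mm); z points along the fingers, y is the line along which they close (so a half turn about z gives the same grasp; the last joint's range is limited). The gripper opens to 85 mm and grips with 20 to 120 N. Pads are 22 mm wide; open, the fingers measure 114 mm over their backs; the gripper's body (76 mm by 85 mm) begins 54 mm behind the grasp point. The pads swing forward as they close: fully open they stand 13 mm farther back than shut.
Start: joints at [-1.324, 0.3, 1.521, -0, 1.321, -0.067], TCP at [169.764, -523.134, 250.281] pointing down, gripper open.
Joint ranges: [-3.03, 3.03], [-0.79, 2.21], [0.23, 2.52], [-1.04, 4.18], [0, 3.07], [-2.55, 2.55]. Speed limits (rad/s): [2.22, 2.22, 2.57, 3.14, 3.14, 3.14].

### API

Orientations are given as a unit quaternion [w, x, y, z].
In Python, from rig import bot gives the robot as it stands. Calls block until the motion is done:
- bot.move_to(position, orientation): joint-space move of the TCP to a pose.
- bot.servo_line(position, attitude=None, speed=150, until_force=None): straight line of the TCP; attitude=None keeps the orientation; speed is the mean speed in mm/s. With until_force (N) it stops when the force on the tool has changed by that much, and returns True; else False.
- bot.move_joints(angles): joint-space move.
- bot.move_gripper(opening, grip_force=None): finger opening in mm; grip_force is the grip in N (None keeps the last); returns when the fingers have stopped.
- bot.dwell(seconds).
- bot.ik(position, orientation): joint angles nearest the present ones, or None.
- bot.read_state(): the state.
- bot.read_camera(name): name is "scene" or "top" or "wrist"; returns a dict with "image" (480x640x3 uint8, blue, green, red), "depth" (480x640 float32, mm along the optical axis (not along the pixel's ray), 0 where there is no reading), "fovy" (degrees; the focal length in pixels is half the picture's height over the tangent of half this angle, whatever the lens; pixels are square), "cx", "cy" (the principal point, pixels), "eye" and "attitude" of the camera in the world; the wrist camera has in their place "mount" (4x4, takes a point from camera to tool coordinates, whose origin is the TCP and whose axes are the flange's). Camera axes: x right, y down, z forward; pixel columns grow to the right and rows downward; lengths in mm; the calibration is good to about 2 mm. A picture is of the moment at which its call begins: read the wrist's pose just before it.
A pose or a line that the arm cannot do raises bot.MotionError and nothing moves.
- bot.finish_job(): hands the job in; it is judged then, once.
The state is a dict: "clock": time; "joint_positions": joint angles; "qvel": joint speeds; "effort": joint torques, N m; "ee_pos": TCP position; "tool_rot": TCP orientation; "ft_force": force on the tool from outside, world axes, zero at the start; "moment": the same for the moment, N m; "grip_width": finger opening in mm; "grip_force": force on a finger pad.
Only numpy, scipy, OpenCV 4.12 (cv2) and the standard library are available. Lean on these libraries where they do the work, as an engineer would, in place of code of your own. Each camera call takes 0.05 s, during which the arm holds its last target. There are 200 camera calls.

## Working session

There is one attempt and no reset: what is moved stays moved. The work goes in short steps, each a Python script; the robot and the scene stay as the last script left them, time stands still between calls to the robot, and variables do not carry over. Pictures are saved under pics/ and viewed, at most 14 in all, crops included, and the job is handed in when it is done.

```bash
ls; mkdir -p pics
cat > h.py <<'E'
import numpy as np, cv2
from scipy.spatial.transform import Rotation as R
from rig import bot
def q2m(q): return R.from_quat([q[1],q[2],q[3],q[0]]).as_matrix()
def m2q(m):
    q=R.from_matrix(m).as_quat(); return [q[3],q[0],q[1],q[2]]
def cam(name):
    s=bot.read_state(); c=bot.read_camera(name)
    c['f']=240/np.tan(np.radians(c['fovy'])/2)
    if 'mount' in c:
        T=np.eye(4);T[:3,:3]=q2m(s['tool_rot']);T[:3,3]=s['ee_pos']
        c['T']=T@np.array(c['mount'])
    else:
        T=np.eye(4);a=np.array(c['attitude']);T[:3,:3]=a if a.shape==(3,3) else q2m(a);T[:3,3]=c['eye'];c['T']=T
    return c
def cloud(c):
    v,u=np.mgrid[:480,:640];d=c['depth']
    P=np.stack([(u-c['cx'])/c['f']*d,(v-c['cy'])/c['f']*d,d],-1)
    return P@c['T'][:3,:3].T+c['T'][:3,3]
def ray(c,u,v,z):
    d=c['T'][:3,:3]@np.array([(u-c['cx'])/c['f'],(v-c['cy'])/c['f'],1]);o=c['T'][:3,3]
    return o+d*(z-o[2])/d[2]
def proj(c,p):
    q=c['T'][:3,:3].T@(np.array(p,float)-c['T'][:3,3]);return q[:2]/q[2]*c['f']+[c['cx'],c['cy']]
E
python3 - <<'E'
from h import *
for n in ['scene','top']:
    c=cam(n);cv2.imwrite(f'pics/{n}0.png',c['image']);np.savez(f'{n}0.npz',**c)
    print(n,c['fovy'],c['cx'],c['cy'],c['eye'],c['T'][:3,:3].round(3).tolist())
s=bot.read_state();print(s)
E
```

```text
pics
scene 55.047036265651556 327.16476528995827 239.44609234037543 [851.08706817 -26.53781376 879.15528719] [[0.607, 0.666, -0.434], [0.794, -0.519, 0.316], [-0.015, -0.537, -0.844]]
top 46.197099675042 321.8144720442218 239.30083469718681 [-107.08904959  289.49042876  878.28249643] [[-0.081, -0.781, 0.619], [-0.997, 0.064, -0.05], [-0.001, -0.621, -0.783]]
{'clock': 0.1, 'joint_positions': array([-1.32359449e+00,  3.00432477e-01,  1.52149927e+00, -2.28967306e-05,
        1.32068613e+00, -6.66164431e-02]), 'qvel': array([ 0.0025444 , -0.0015642 , -0.00148604,  0.00082972,  0.00024221,
       -0.0006187 ]), 'effort': array([ 8.74337602e-04, -5.44375741e+01, -3.62364936e+01, -3.69807958e-05,
        3.05830414e-03,  1.22416645e-05]), 'ee_pos': array([ 169.72094409, -522.97044242,  249.77709522]), 'tool_rot': array([-5.09521876e-04,  9.87714423e-01,  1.56268854e-01, -5.72676009e-05]), 'ft_force': array([ 0.51054952, -0.08386753, -0.28831164]), 'moment': array([0.02744889, 0.0142323 , 0.04022438]), 'grip_force': 0.0, 'grip_width': 84.93391962048385}
```

View pics/scene0.png

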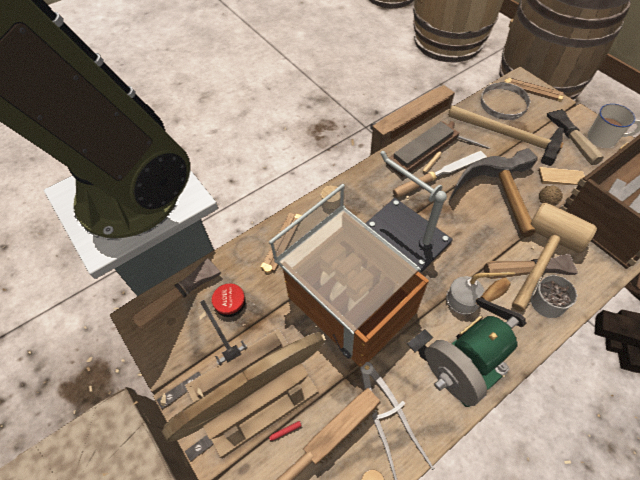

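View pics/top0.png

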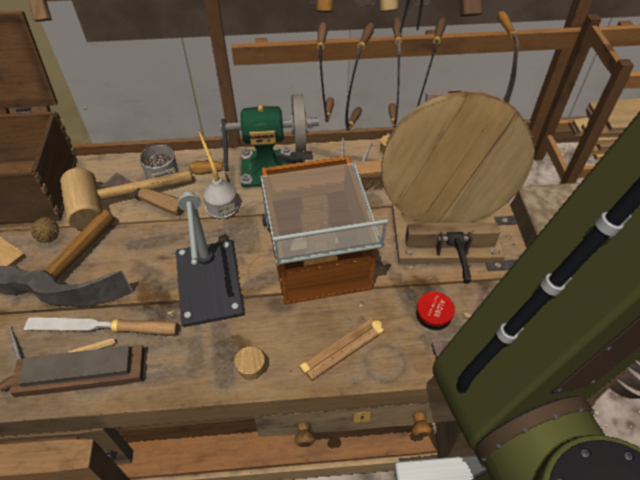

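The scene view shows the case (about 345,270), gauges under the flap, and the stand (415,215) with its rod tip at (385,157). The top view shows the stand base at (210,280), the case front at (328,270), and the bystanders: tin (436,310), rule (342,348) and bung (250,362).

Run:
```python
from h import *
a=cv2.imread('pics/scene0.png')[170:350,255:465];b=cv2.imread('pics/top0.png')[145:330,165:395]
a=cv2.resize(a,(400,343),interpolation=cv2.INTER_CUBIC);b=cv2.resize(b,(400,322),interpolation=cv2.INTER_CUBIC)
o=np.zeros((343,800,3),np.uint8);o[:,:400]=a;o[:322,400:]=b;cv2.imwrite('pics/crop0.png',o)
for n in ['scene','top']:
    c=dict(np.load(n+'0.npz'));P=cloud(c);im=c['image'].astype(int)
    X=P.reshape(-1,3);I=im.reshape(-1,3)
    # base plate: dark gray near z 14
    m=(np.abs(X[:,2]-14)<6)&(I.max(1)<75)&(np.ptp(I,axis=1)<14)&(X[:,0]>200)&(X[:,0]<800)
    mm=m.reshape(480,640).astype(np.uint8)
    k,l,st,ce=cv2.connectedComponentsWithStats(mm)
    for j in range(1,k):
        if st[j,4]>300:
            pts=X[(l==j).ravel()];r=cv2.minAreaRect(pts[:,:2].astype(np.float32));print(n,'base',st[j],r,np.median(pts[:,2]))
    # orange case wood
    hsv=cv2.cvtColor(c['image'],cv2.COLOR_BGR2HSV).reshape(-1,3)
    m=(X[:,2]>135)&(X[:,2]<165)&(X[:,0]>300)&(X[:,0]<750)&(abs(X[:,1])<400)
    mm=m.reshape(480,640).astype(np.uint8)
    k,l,st,ce=cv2.connectedComponentsWithStats(mm)
    for j in range(1,k):
        if st[j,4]>200:
            pts=X[(l==j).ravel()];r=cv2.minAreaRect(pts[:,:2].astype(np.float32));print(n,'z150',st[j],r,np.median(pts[:,2]))
    m=(X[:,2]>165)&(X[:,2]<225)&(X[:,0]>200)&(X[:,0]<750)&(abs(X[:,1])<400)
    mm=m.reshape(480,640).astype(np.uint8)
    k,l,st,ce=cv2.connectedComponentsWithStats(mm)
    for j in range(1,k):
        if st[j,4]>60:
            pts=X[(l==j).ravel()];r=cv2.minAreaRect(pts[:,:2].astype(np.float32));print(n,'high',st[j],r,np.percentile(pts[:,2],[2,50,98]))
```

```text
scene base [380 229  72  42 400] ((543.8652954101562, 429.7035827636719), (158.5592041015625, 86.9046401977539), 40.8081169128418) 12.837242262789005
scene z150 [  273   202   156   142 10302] ((550.1224365234375, 244.75732421875), (228.4062042236328, 180.33364868164062), 6.444970607757568) 147.4760888037282
scene z150 [207 367 102  73 492] ((651.5697631835938, -16.150787353515625), (169.30345153808594, 14.816303253173828), 87.27415466308594) 163.75873438409332
scene high [ 127  158   64   56 1328] ((222.83932495117188, 53.48822784423828), (13.380163192749023, 147.45693969726562), 12.930207252502441) [167.67211    201.26989467 224.20081007]
scene high [ 269  184   76   72 1308] ((440.29644775390625, 232.2725830078125), (8.849925994873047, 180.92262268066406), 7.0590009689331055) [166.35869902 193.30261513 212.94943254]
scene high [ 162  332  164  110 2187] ((638.7271118164062, -17.295700073242188), (267.2860412597656, 38.620384216308594), 85.48336029052734) [165.15625943 168.49163018 222.92003898]
top base [ 176  240   68   86 3930] ((497.81707763671875, 453.66925048828125), (170.942
[... 344 characters left out ...]
7079257965088) 148.24991344071395
top z150 [ 381  162  151   20 2123] ((605.1084594726562, -12.314834594726562), (272.9770202636719, 22.626731872558594), 83.84221649169922) 150.44098095587594
top z150 [275 240 109  26 834] ((437.1441650390625, 232.817626953125), (24.220237731933594, 178.7053985595703), 0.9809918999671936) 154.61536599520997
top high [ 381  130  153   38 4573] ((614.8065795898438, -13.065139770507812), (272.6614074707031, 32.534393310546875), 82.8750228881836) [166.1439804  195.31739312 223.55025201]
top high [ 272  219  116   39 2295] ((438.9029541015625, 232.97169494628906), (9.477252960205078, 180.74752807617188), 7.070074081420898) [166.0114304  192.15299169 213.40227516]
```

View pics/crop0.png

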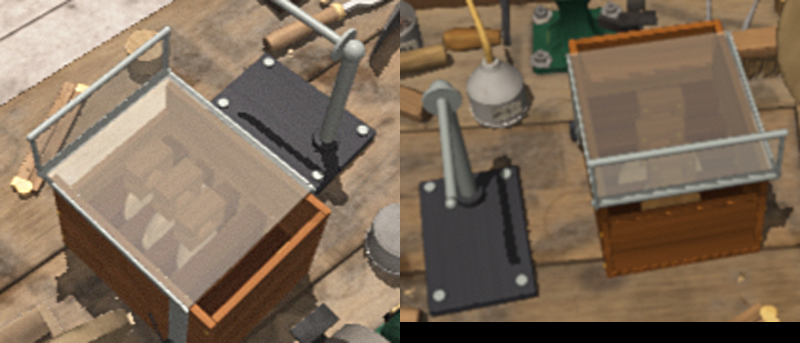

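```bash
cat >> h.py <<'E'
CASE=[np.array([554.,246.]),np.radians(7.05)]
STAND=[np.array([497.8,453.7]),np.radians(8.0)]
def tool(yaw,tilt=0): # tilt>0: fingers lean forward (away from robot)
    return m2q(R.from_euler('z',yaw).as_matrix()@R.from_euler('y',-tilt).as_matrix()@np.diag([1,-1,-1.]))
def W(fr,x,y,z):
    c,s=np.cos(fr[1]),np.sin(fr[1]);return np.array([fr[0][0]+c*x-s*y,fr[0][1]+s*x+c*y,z])
def L(fr,p):
    c,s=np.cos(fr[1]),np.sin(fr[1]);d=np.array(p)[...,:2]-fr[0];return np.stack([c*d[...,0]+s*d[...,1],-s*d[...,0]+c*d[...,1],np.array(p)[...,2]],-1)
E
python3 - <<'E'
from h import *
p=bot.read_state()['ee_pos']
bot.servo_line([p[0],p[1],470],speed=250)
for i,(x,y,z) in enumerate([(-60,0,400),(-60,80,400)]):
    bot.move_to(W(CASE,x,y,z),tool(CASE[1]))
    c=cam('wrist')
    if i==0: print(np.array(c['mount']).round(3).tolist(),c['fovy'])
    np.savez(f'w{i}.npz',**c);cv2.imwrite(f'pics/w{i}.png',c['image'])
    print(bot.read_state()['clock'],[proj(c,W(CASE,x,0,133)).round() .tolist() for x in (-57,-19,19,57)],proj(c,W(STAND,-95,0,200)).round())
E
```

```text
[[-0.0, -0.96, -0.281, 71.003], [1.0, 0.0, -0.0, -0.033], [0.0, -0.281, 0.96, -123.683], [0.0, 0.0, 0.0, 1.0]] 69.24099634192292
4.0917 [[319.0, 207.0], [319.0, 172.0], [319.0, 136.0], [319.0, 98.0]] [108. 286.]
4.5583 [[390.0, 206.0], [392.0, 172.0], [394.0, 136.0], [397.0, 98.0]] [188. 285.]
```

View pics/w1.png

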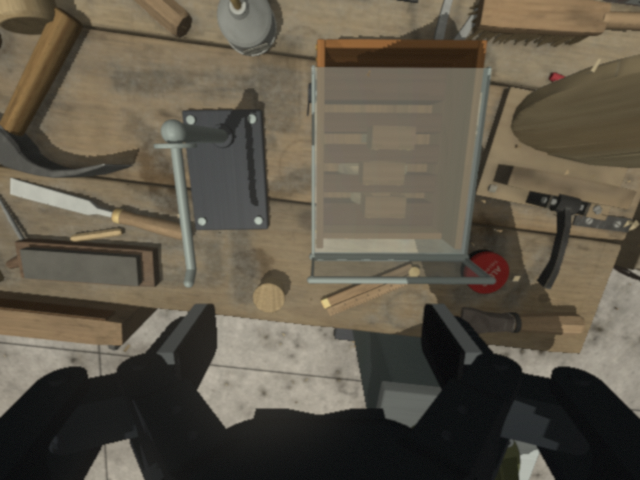

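The wrist view shows three gauge heads at (392,138), (384,174) and (384,207). The rear slot (row ~107) is empty, and the rod runs from the stop (165,145) to the tip (189,280).

Run:
```python
from h import *
o=[]
for i,u0 in ((0,235),(1,310)):
    a=cv2.imread(f'pics/w{i}.png')[90:230,u0:u0+170]
    a=cv2.resize(a,(0,0),fx=2.35,fy=4,interpolation=cv2.INTER_CUBIC);a=cv2.normalize(a,None,0,255,cv2.NORM_MINMAX);a=np.clip((a.astype(float)-60)*1.8,0,255).astype(np.uint8);o.append(a)
cv2.imwrite('pics/crop1.png',np.hstack(o))
```

```text
(no output)
```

View pics/crop1.png

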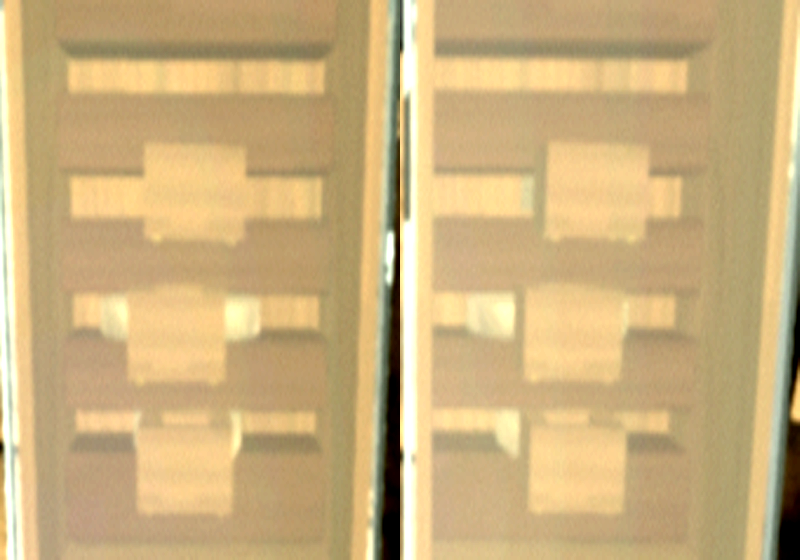

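Reading the board widths from this crop: slot 1 holds the widest (about 86 mm seen, so gauge_90), slot 0 about 57 mm (gauge_62), and in slot 2 the board hides under the head (gauge_48). gauge_76 is absent.

Run:
```python
from h import *
C=[dict(np.load(f'w{i}.npz')) for i in (0,1)]
def tri(p,q):
    A=[];b=[]
    for c,(u,v) in zip(C,(p,q)):
        d=c['T'][:3,:3]@np.array([(u-c['cx'])/c['f'],(v-c['cy'])/c['f'],1]);d/=np.linalg.norm(d)
        M=np.eye(3)-np.outer(d,d);A.append(M);b.append(M@c['T'][:3,3])
    return np.linalg.lstsq(np.vstack(A),np.hstack(b),rcond=None)[0]
hd={2:((143,246,240),(545,650,240)),1:((128,227,383),(524,623,383)),0:((137,233,515),(527,626,515))}
for s,(a,b) in hd.items():
    pa=(235+(a[0]+a[1])/4.7,90+a[2]/4);pb=(310+((b[0]+b[1])/2-399.5)/2.35,90+b[2]/4)
    print(s,'tri',L(CASE,tri(pa,pb)).round(1),'rays front edge',L(CASE,ray(C[0],*pa,133)).round(1),L(CASE,ray(C[1],*pb,133)).round(1))
for i,c in enumerate(C):
    P=cloud(c);l=L(STAND,P);m=(c['depth']>0)&(abs(l[...,1])<40)&(l[...,0]<20)&(l[...,0]>-80)&(P[...,2]>170)
    q=l[m];k=np.polyfit(q[:,0],q[:,1],1);print('rod',i,m.sum(),k,'yaw',np.degrees(np.arctan(k[0])),np.percentile(q[:,2],[5,50,90]))
    m=(c['depth']>0)&(abs(l[...,1])<30)&(l[...,0]<120)&(l[...,0]>-130)&(P[...,2]>170)
    q=l[m];print('xrange',np.percentile(q[:,0],[0,.5,99.5,100]))
    g=q[(q[:,2]<182)|(abs(q[:,1])>10)];print('plate',g[:,0].min() if len(g) else 0)
    m=(abs(P[...,2]-14)<5)&(c['image'].max(-1)<80)&(abs(l[...,0])<110)&(abs(l[...,1])<80)
    mm=cv2.morphologyEx(m.astype(np.uint8),cv2.MORPH_OPEN,np.ones((3,3)))>0
    print('base',cv2.minAreaRect(P[mm][:,:2].astype(np.float32)))
    # push plate / case
    lc=L(CASE,P);m=(P[...,2]>165)&(P[...,2]<216)&(abs(lc[...,0]+114)<30)&(abs(lc[...,1])<100)
    q=lc[m];k=np.polyfit(q[:,1],q[:,0],1);print('push plate y range',np.percentile(q[:,1],[1,99]),'x@0',k, 'dyaw',-np.degrees(np.arctan(k[0])))
    m=(P[...,2]>145)&(P[...,2]<152)&(abs(lc[...,0])<125)&(abs(lc[...,1])<100);q=lc[m];print('sheet',np.percentile(q,[1,50,99],axis=0).round(1).tolist())
```

```text
2 tri [  4.8   0.9 140.8] rays front edge [  4.8   0.9 133. ] [  4.5  -0.8 133. ]
1 tri [-33.3   8.9 136.8] rays front edge [-33.6   9.  133. ] [-33.9   8.2 133. ]
0 tri [-70.3   5.6 137.4] rays front edge [-71.1   5.7 133. ] [-71.4   4.7 133. ]
rod 0 1189 [-0.00027631 -0.27546546] yaw -0.01583147102982265 [184.66981263 188.9596929  190.50058585]
xrange [-97.52466239 -95.24117745  61.52167114  62.56626633]
plate -6.700260893257311
base ((493.2835388183594, 455.9416809082031), (186.99586486816406, 114.21432495117188), 3.846221685409546)
push plate y range [-84.68117044  88.70043992] x@0 [ 4.24760380e-03 -1.13646831e+02] dyaw -0.24336830733860723
sheet [[-111.1, -84.6, 146.6], [-4.2, 1.6, 148.4], [81.4, 87.6, 150.9]]
rod 1 1085 [-0.00078513  0.37277301] yaw -0.0449847773521863 [185.48198312 189.08108504 190.37615609]
xrange [-98.05711374 -94.68279414  61.65922914  62.72307678]
plate 37.83990119657039
base ((500.5798645019531, 455.0794677734375), (167.82794189453125, 107.97340393066406), 7.246007442474365)
push plate y range [-84.48992764  89.18042146] x@0 [ 4.66580035e-03 -1.13617594e+02] dyaw -0.267328728161888
sheet [[-111.1, -84.3, 146.5], [-4.4, 1.7, 148.4], [81.2, 87.9, 150.9]]
```

```bash
cat >> h.py <<'E'
CASE=[W(CASE,0,1.8,0)[:2],np.radians(6.8)]
HEAD={62:(-59.2,3.2),90:(-21.5,6.8),48:(16.7,-1.8)}
def toolf(yaw,tilt=0): # camera towards robot
    return m2q(q2m(tool(yaw,tilt))@np.diag([-1,-1,1.]))
def edge(phi):
    b=np.radians(149.45-phi);return np.array([75+219.4*np.cos(b),35+219.4*np.sin(b)])
def tcp(tip,th): # fingertip (x,z) in the case frame -> TCP
    return tip-19*np.array([np.sin(th),-np.cos(th)])
def contact(phi,th,s=27,gap=0):
    zt=np.array([np.sin(th),-np.cos(th)]);xp=np.array([np.cos(th),np.sin(th)])
    return edge(phi)-(16+gap)*xp+s*zt
def open_path(g):
    x,y=HEAD[g];P=[]
    for tip,d in [(contact(0,np.radians(40),gap=60),40),(contact(0,np.radians(40),gap=4),40)]+[(contact(f,np.radians(40-5*f/78)),40-5*f/78) for f in np.linspace(6,78,10)]+\
        [(np.array([100,165.]),35),(np.array([60,160.]),22) if x<30 else (np.array([80,160.]),22),(np.array([x+15,156.]),8),(np.array([x,152.]),0),(np.array([x,95.]),0)]:
        t=np.radians(d);c=tcp(tip,t);P.append((W(CASE,c[0],y,c[1]),toolf(CASE[1],t)))
    return P
E
python3 - <<'E'
from h import *
print(bot.tip_reach)
for g in (90,62,48):
    print(g,[None if (j:=bot.ik(*p)) is None else j.round(2).tolist() for p in open_path(g)][::4])
    print([i for i,p in enumerate(open_path(g)) if bot.ik(*p) is None])
for x in (-150,24): print(bot.ik(W(STAND,x,0,190),toolf(STAND[1])))
E
```

```text
19.0
90 [None, [0.5, 0.14, 1.99, -0.58, 0.44, -0.74], [0.41, 0.3, 1.66, -0.32, 0.59, -1.07], [0.39, 0.46, 1.58, -0.31, 0.53, -1.08], [0.38, 0.53, 1.54, -0.0, 1.08, -1.31]]
[0, 1]
62 [None, [0.49, 0.13, 2.0, -0.57, 0.43, -0.75], [0.41, 0.3, 1.66, -0.31, 0.59, -1.08], [0.38, 0.45, 1.58, -0.3, 0.53, -1.09], [0.39, 0.45, 1.65, -0.0, 1.04, -1.3]]
[0, 1]
48 [None, [0.48, 0.13, 2.0, -0.56, 0.43, -0.77], [0.4, 0.29, 1.67, -0.3, 0.58, -1.09], [0.37, 0.45, 1.59, -0.29, 0.53, -1.11], [0.35, 0.59, 1.43, -0.0, 1.12, -1.34]]
[0, 1]
[ 8.25987060e-01  3.69158838e-01  1.57429080e+00 -4.44089210e-16
  1.19814301e+00 -8.84435607e-01]
[ 6.66754899e-01  6.73381012e-01  1.11608937e+00 -4.44089210e-16
  1.35212227e+00 -1.04366777e+00]
```

Run:
```python
from h import *
for d in (24,28,30,32,34,36,40):
    r=[]
    for gap in (0,4,15,25,40,60):
        t=np.radians(d);c=tcp(contact(0,t,gap=gap),t);r.append(bot.ik(W(CASE,c[0],6.8,c[1]),toolf(CASE[1],t)) is not None)
    print(d,r)
```

```text
24 [True, True, True, True, True, True]
28 [True, True, True, True, True, True]
30 [True, True, True, True, True, True]
32 [True, True, True, True, True, True]
34 [True, True, True, True, True, True]
36 [True, True, True, True, True, False]
40 [False, False, False, False, False, False]
```

```bash
sed -i 's/np.radians(40),gap=60),40/np.radians(34),gap=40),34/; s/np.radians(40),gap=4),40/np.radians(34),gap=4),34/; s/np.radians(40-5\*f\/78)),40-5\*f\/78)/np.radians(34)),34)/' h.py
python3 - <<'E'
from h import *
P=open_path(90);print([bot.ik(*p) is None for p in P])
bot.move_gripper(62)
u=P[0][0]+[0,0,150]
bot.move_to(u,toolf(CASE[1]));bot.move_to(*P[0])
f0=bot.read_state()['ft_force']
for i,p in enumerate(P[1:8]):
    bot.servo_line(*p,speed=60); s=bot.read_state();print(i,(s['ft_force']-f0).round(1),s['clock'])
c=cam('scene');cv2.imwrite('pics/s1.png',c['image'][120:380,200:500])
E
```

```text
[False, False, False, False, False, False, False, False, False, False, False, False, False, False, False, False, False]
0 [-1.3 -0.9 -1.2] 9.275
1 [-0.8  0.1 -0.3] 9.8667
2 [-2.  -0.6 -1.2] 10.525
3 [-1.3 -1.1 -0.9] 11.1833
4 [-0.9 -1.  -0.3] 11.8417
5 [-2.1 -1.1  0. ] 12.5
6 [-0.8 -0.2 -1.6] 13.1583
```

View pics/s1.png

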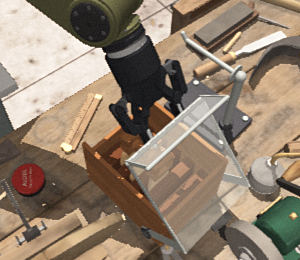

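The flap is opening on the fingers: rod at about (190,130) in the crop, with the gauges in view below it. Carrying on to above the gauge.

Run:
```python
from h import *
P=open_path(90);f0=bot.read_state()['ft_force']
for i,p in enumerate(P[8:-1]):
    h=bot.servo_line(*p,speed=70,until_force=15); s=bot.read_state();print(i+8,h,(s['ft_force']-f0).round(1),s['clock'])
    if h: break
c=cam('scene');d=cam('wrist');cv2.imwrite('pics/s2.png',np.hstack([c['image'][120:420,190:490],cv2.resize(d['image'],(400,300))]));np.savez('w2.npz',**d)
```

```text
8 False [-0.1  0.3 -1. ] 13.7917
9 False [ 0.5 -0.3 -0.1] 14.375
10 False [-0.1  0.9 -0.7] 14.9583
11 False [-1.4  1.2 -0.8] 15.5417
12 False [ 0.5 -0.3  0.2] 16.6417
13 False [-0.7 -0.3 -0.3] 17.3083
14 False [-0.9  0.2  0.9] 18.3417
15 False [-0.6  0.6 -0.4] 18.675
```

View pics/s2.png

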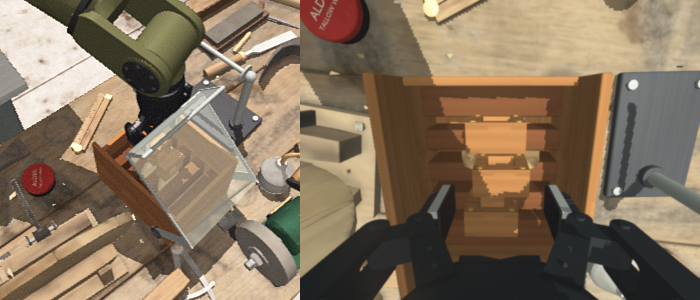

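The hand is over slot 1 with the flap leaning on its back. The 90 head (col ~500) sits midway between the fingers (452 and 548). Going down to grip and draw it.

```bash
cat >> h.py <<'E'
def look_stand(save=None):
    global STAND
    c=cam('top');P=cloud(c);l=L(STAND,P);I=c['image'].astype(int)
    m=(abs(P[...,2]-14)<6)&(I.max(-1)<75)&(np.ptp(I,axis=-1)<14)&(abs(l[...,0])<170)&(abs(l[...,1])<140)
    k,lab,st,_=cv2.connectedComponentsWithStats(m.astype(np.uint8));j=1+np.argmax(st[1:,4])
    r=cv2.minAreaRect(P[lab==j][:,:2].astype(np.float32));(ctr,(w,h),a)=r
    if w<h: a-=90
    a=(a+90)%180-90
    print('stand top',st[j,4],r,a);return [np.array(ctr),np.radians(a)]
def look_rod(S):
    c=cam('wrist');P=cloud(c);l=L(S,P);m=(c['depth']>0)&(abs(l[...,1])<30)&(l[...,0]<20)&(l[...,0]>-80)&(P[...,2]>175)&(P[...,2]<197)
    q=l[m]
    if len(q)<100: print('rod unseen',len(q));return c
    k=np.polyfit(q[:,0],q[:,1],1);print('rod',m.sum(),'slope,y0',k.round(4),'z top',np.percentile(q[:,2],[50,90]).round(1));return c
def draw(g,zlift=226):
    x,y=HEAD[g]
    h=bot.servo_line(W(CASE,x,y,114),speed=60,until_force=8);print('down hit',h)
    bot.move_gripper(40,40);s=bot.read_state();print('grip',s['grip_width'],s['grip_force'],s['ee_pos'].round(1))
    h=bot.servo_line(W(CASE,x,y,zlift),speed=70,until_force=15);print('lift hit',h)
    if h: return
    bot.servo_line(W(CASE,-150,y,zlift+4),speed=90);bot.servo_line(W(CASE,-200,y,zlift+4),speed=120)
    s=bot.read_state();print('out',s['grip_width'],s['ft_force'].round(1),s['clock'])
E
python3 - <<'E'
from h import *
draw(90)
S=look_stand();c=look_rod(S);d=cam('scene');cv2.imwrite('pics/s3.png',np.hstack([d['image'][100:400,170:470],cv2.resize(c['image'],(400,300))]))
E
```

```text
down hit False
grip 45.4966864409375 42.47382536530495 [531.8 252.  114.4]
lift hit False
out 45.3488820560636 [ 0.6 -0.  -1.1] 24.0417
stand top 510 ((518.9195556640625, 441.56976318359375), (131.9928741455078, 57.150840759277344), 8.743012428283691) 8.743012428283691
rod unseen 1
```

View pics/s3.png

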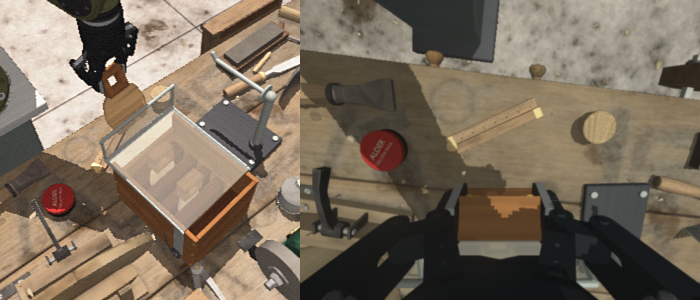

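Gauge 90 is held in front of the case with the flap shut behind it. The wrist view shows only its head between the fingers, and the arm blocks the top camera, so I'll take the stand from the scene camera against its first picture.

```bash
cat >> h.py <<'E'
def rod_scene(c):
    P=cloud(c);l=L(STAND,P);m=(c['depth']>0)&(abs(l[...,1])<70)&(l[...,0]<110)&(l[...,0]>-160)&(P[...,2]>182)&(P[...,2]<197)
    k,lab,st,_=cv2.connectedComponentsWithStats(m.astype(np.uint8));j=1+np.argmax(st[1:,4])
    q=P[lab==j];q2=q[:,:2];u,s,v=np.linalg.svd(q2-q2.mean(0));d=v[0]*np.sign(v[0][0])
    t=(q2-q2.mean(0))@d;e0,e1=q2.mean(0)+d*np.percentile(t,1),q2.mean(0)+d*np.percentile(t,99)
    return len(q),e0.round(1),e1.round(1),np.degrees(np.arctan2(d[1],d[0])).round(2),np.percentile(q[:,2],[50,95]).round(1)
E
python3 - <<'E'
from h import *
print(rod_scene(dict(np.load('scene0.npz'))));print(rod_scene(cam('scene')))
c=cam('wrist');P=cloud(c);s=bot.read_state();l=L([s['ee_pos'][:2],CASE[1]],P);l[...,2]-=s['ee_pos'][2]
m=(c['depth']>0)&(abs(l[...,1])<18)&(abs(l[...,0])<25)&(l[...,2]>-5)&(l[...,2]<45);q=l[m];print(m.sum(),np.percentile(q[:,2],[5,25,50,75,95]),np.percentile(q[:,0],[2,98]))
E
```

```text
(318, array([408.8, 439.4]), array([530.1, 456.7]), np.float64(8.1), array([187.9, 191.3]))
(471, array([408.9, 440.2]), array([559.4, 458.8]), np.float64(7.05), array([188.4, 194.9]))
7344 [12.55908734 14.94559306 17.74183016 20.51680777 22.7357346 ] [-13.85326745   6.46801789]
```

Run:
```python
from h import *
c=cam('wrist');P=cloud(c);s=bot.read_state();l=L([s['ee_pos'][:2],CASE[1]],P);l[...,2]-=s['ee_pos'][2]
m=(c['depth']>0)&(abs(l[...,1])<15)&(abs(l[...,0])<25)&(l[...,2]>-30)&(l[...,2]<45);q=l[m]
for a in range(-20,16,3):
    w=q[(q[:,0]>=a)&(q[:,0]<a+3)]
    if len(w)>10: print(a,len(w),np.percentile(w[:,2],[5,50,95]).round(1))
v,u=np.where(m);print(u.min(),u.max(),v.min(),v.max())
im=c['image'][v.min()-20:v.max()+20,u.min()-40:u.max()+40];cv2.imwrite('pics/h.png',cv2.resize(im,None,fx=2.5,fy=2.5))
```

```text
-17 61 [12.1 12.7 13.3]
-14 811 [11.7 13.  14.3]
-11 863 [13.1 14.5 15.9]
-8 841 [14.7 16.1 17.5]
-5 881 [16.4 17.7 19.1]
-2 879 [17.8 19.3 20.7]
1 891 [19.4 20.8 22.2]
4 838 [20.9 22.3 23.4]
7 36 [21.5 22.2 22.6]
275 363 314 384
```

View pics/h.png

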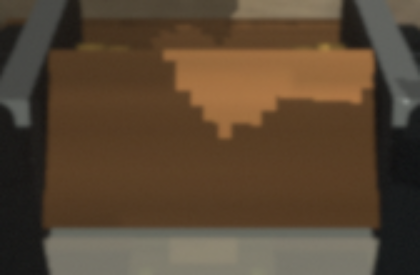

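The crop shows the head's top face sloping, and depth confirms it: the gauge swung about 26° in the grip, bottom towards the case. I'll tilt the tool back to make it upright, re-measure, and grip harder from now on.

```bash
cat >> h.py <<'E'
def head_in_hand():
    c=cam('wrist');P=cloud(c);s=bot.read_state();l=L([s['ee_pos'][:2],STAND[1]],P);l[...,2]-=s['ee_pos'][2]
    m=(c['depth']>0)&(abs(l[...,1])<15)&(abs(l[...,0])<25)&(l[...,2]>5)&(l[...,2]<45);q=l[m]
    a,b=np.percentile(q[:,0],[3,97]);k=np.polyfit(q[:,0],q[:,2],1)
    print('head x',a.round(1),b.round(1),'slope deg',np.degrees(np.arctan(k[0])).round(1),'top z',np.polyval(k,(a+b)/2).round(1));return c
E
python3 - <<'E'
from h import *
q=toolf(STAND[1],np.radians(-26))
bot.move_gripper(40,90)
bot.move_to(W(STAND,-160,0,235),q);head_in_hand();d=cam('scene');print(rod_scene(d));print(bot.read_state()['clock'])
cv2.imwrite('pics/s4.png',cv2.resize(d['image'][60:285,270:570],(800,600)))
E
```

```text
head x -6.9 15.4 slope deg 1.7 top z 16.5
(475, array([408. , 440.2]), array([559.5, 458.9]), np.float64(7.03), array([188.4, 195. ]))
25.475
```

View pics/s4.png

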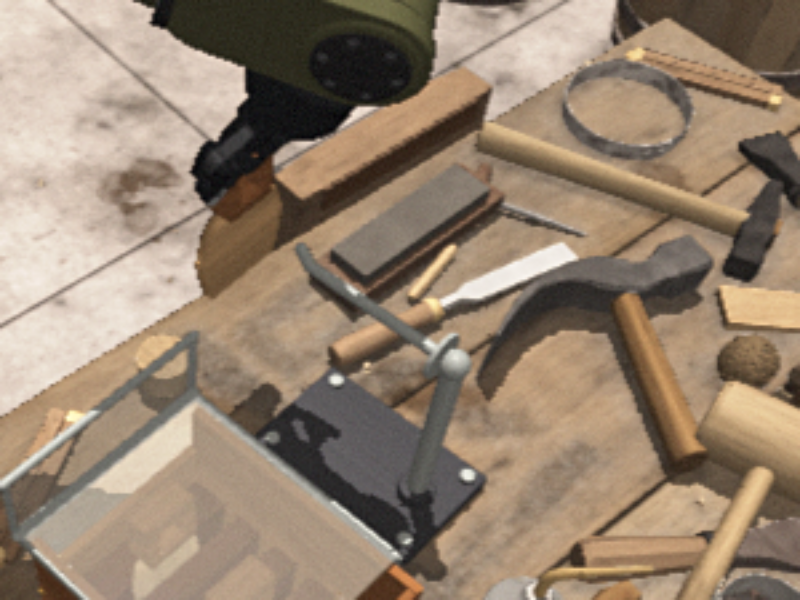

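The gauge is now upright and in front of the rod tip (298,250), head top 16.5 above the TCP and head centre 4 mm ahead of it. The stand has not moved. Threading it on.

```bash
cat >> h.py <<'E'
def hang(ex,top,dx,tilt=0):
    q=toolf(STAND[1],np.radians(tilt));zi=190.5-(top-23)
    bot.servo_line(W(STAND,-160,0,zi),q,speed=120)
    h=bot.servo_line(W(STAND,ex-dx,0,zi),speed=70,until_force=6);s=bot.read_state();print('thread hit',h,L(STAND,s['ee_pos']).round(1))
    if h and abs(L(STAND,s['ee_pos'])[0]-(ex-dx))>9: return False
    p=s['ee_pos'];h=bot.servo_line([p[0],p[1],190-(top-9)+1],speed=30,until_force=6);print('lower hit',h,bot.read_state()['ee_pos'][2])
    bot.move_gripper(60);bot.dwell(.3);p=bot.read_state()['ee_pos']
    bot.servo_line(p+[0,0,25],speed=60);bot.servo_line(p+[0,0,90],speed=150);return True
E
python3 - <<'E'
from h import *
print(hang(21,16.5,4.2,-26));bot.dwell(.3)
d=cam('scene');print(rod_scene(d),bot.read_state()['clock'])
cv2.imwrite('pics/s5.png',cv2.resize(d['image'][90:285,310:570],(800,600)))
E
```

```text
thread hit False [1.670e+01 1.000e-01 1.971e+02]
lower hit False 183.48075957733317
True
(274, array([515.6, 429.1]), array([555.9, 467.7]), np.float64(43.82), array([191.4, 196.7])) 31.3167
```

View pics/s5.png

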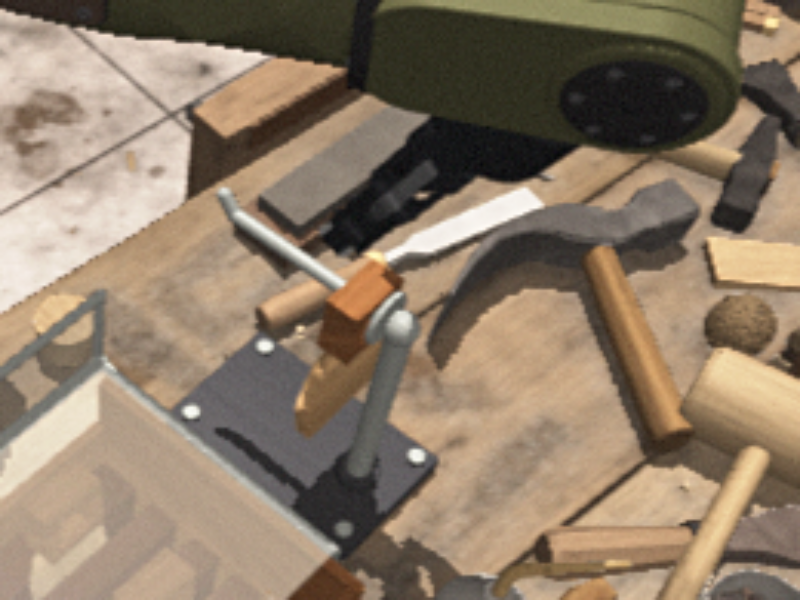

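The 90 gauge hangs upright at the stop plate (365,305). Next is the 62 in slot 0, with a firmer grip.

```bash
sed -i 's/move_gripper(40,40)/move_gripper(40,115)/' h.py
cat >> h.py <<'E'
def fetch(g):
    P=open_path(g);assert all(bot.ik(*p) is not None for p in P)
    bot.move_gripper(62,30)
    bot.servo_line(W(STAND,-160,0,290),speed=250)
    bot.move_to(P[0][0]+[0,0,130],toolf(CASE[1]));bot.move_to(*P[0])
    for i,p in enumerate(P[1:-1]):
        if bot.servo_line(*p,speed=80,until_force=15): print('HIT',i+1,bot.read_state()['ft_force']);return False
    return True
E
python3 - <<'E'
from h import *
if fetch(62):
    d=cam('wrist');draw(62);head_in_hand();c=cam('scene');print(rod_scene(c))
    cv2.imwrite('pics/s6.png',np.hstack([c['image'][100:400,170:570],cv2.resize(d['image'],(400,300))]))
E
```

```text
down hit False
grip 44.36452497766731 116.42503023147583 [494.9 244.1 114.7]
lift hit False
out 44.83142841014167 [-0.   0.7 -0.3] 48.3333
head x -19.4 3.8 slope deg 10.4 top z 17.9
(262, array([515.4, 428.4]), array([556.1, 467.5]), np.float64(43.9), array([191.5, 196.4]))
```

View pics/s6.png

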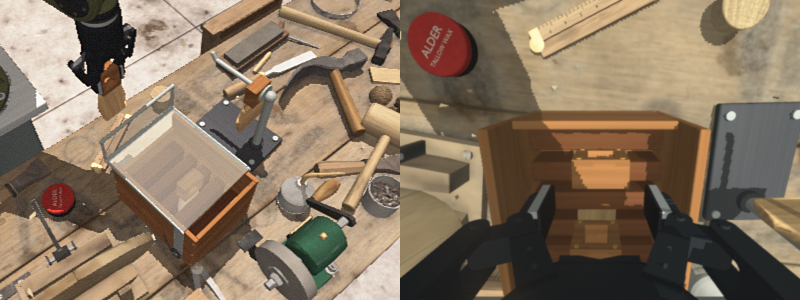

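The 62 is out (10° slope in the grip), the flap is shut, and the stand and the 90 are unchanged; only the 48 in slot 2 remains. Tilting 10° back and hanging it.

```bash
sed -i "s/print('head x'.*/print('head x',a.round(1),b.round(1),'slope deg',np.degrees(np.arctan(k[0])).round(1),'top z',np.polyval(k,(a+b)\/2).round(1));return (a+b)\/2,np.polyval(k,(a+b)\/2),np.degrees(np.arctan(k[0]))/" h.py
python3 - <<'E'
from h import *
bot.move_to(W(STAND,-160,0,235),toolf(STAND[1],np.radians(-10.4)))
dx,top,sl=head_in_hand();print(rod_scene(cam('scene')))
if abs(sl)<4 and abs(top-17)<4:
    print(hang(-5,top,dx,-10.4));bot.dwell(.3)
    d=cam('scene');print(rod_scene(d),bot.read_state()['clock'])
    cv2.imwrite('pics/s7.png',cv2.resize(d['image'][90:285,310:570],(800,600)))
E
```

```text
head x -16.7 7.2 slope deg 1.5 top z 18.4
(270, array([515.4, 428.5]), array([556.7, 466.8]), np.float64(42.95), array([191.9, 196.5]))
thread hit False [-4.000e-01  1.000e-01  1.952e+02]
lower hit False 181.51578131348694
True
(366, array([488.2, 428.3]), array([559.4, 462.2]), np.float64(25.42), array([191.7, 196.6])) 54.9833
```

View pics/s7.png

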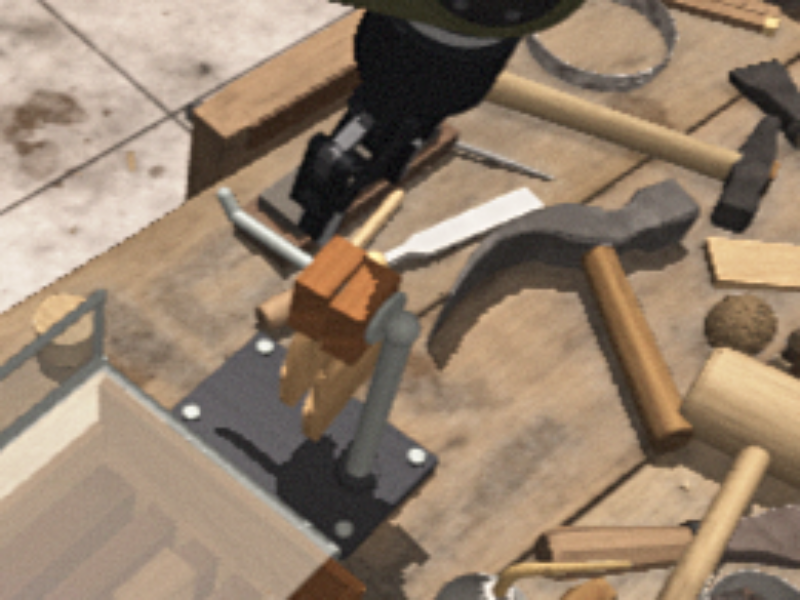

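The 62 hangs close against the 90 (heads at (330,290) and (375,290)). Fetching the 48 from slot 2.

Run:
```python
from h import *
if fetch(48):
    draw(48);head_in_hand();s=bot.read_state()['grip_width']
    bot.move_to(W(STAND,-160,0,235),toolf(STAND[1],np.radians(-10.4)))
    print(s,head_in_hand(),rod_scene(cam('scene')),bot.read_state()['clock'])
```

```text
down hit False
grip 44.48009220387887 116.81285977363586 [570.9 248.2 114.8]
lift hit False
out 45.06030375237402 [ 0.6  0.5 -1.3] 71.6833
head x -11.9 11.5 slope deg 8.1 top z 17.9
head x -9.5 14.7 slope deg -1.0 top z 17.0
44.96247125238195 (np.float64(2.615310328569465), np.float64(17.006997261187703), np.float64(-1.0369393064334929)) (368, array([488.4, 427.4]), array([559.2, 463. ]), np.float64(26.66), array([191.8, 196.6])) 72.6833
```

Run:
```python
from h import *
dx,top,sl=head_in_hand();print(hang(-31,top,dx,-10.4))
bot.servo_line(W(STAND,-200,0,300),speed=200);bot.dwell(.5)
d=cam('scene');P=cloud(d);l=L(STAND,P);m=(abs(l[...,1])<20)&(P[...,2]>192)&(P[...,2]<206)&(abs(l[...,0])<45)
print('head tops x',np.histogram(l[m][:,0],bins=np.arange(-50,50,4)),np.median(P[m][:,2]))
lc=L(CASE,P);m=(P[...,2]>165)&(P[...,2]<216)&(abs(lc[...,0]+114)<30)&(abs(lc[...,1])<100);print('plate x',np.median(lc[m][:,0]),bot.read_state()['clock'])
cv2.imwrite('pics/s8.png',cv2.resize(d['image'][90:330,260:580],(800,600)))
```

```text
head x -9.4 14.8 slope deg -0.9 top z 17.2
thread hit False [-3.390e+01  1.000e-01  1.964e+02]
lower hit True 182.50338217487788
True
head tops x (array([ 0, 11, 32, 34, 33, 31, 32, 45, 18, 32, 34, 33, 31, 36, 35, 28, 36,
       33, 35, 35, 41, 21, 45,  4]), array([-50, -46, -42, -38, -34, -30, -26, -22, -18, -14, -10,  -6,  -2,
         2,   6,  10,  14,  18,  22,  26,  30,  34,  38,  42,  46])) 198.02624953322072
plate x -113.03007439077535 78.9167
```

View pics/s8.png

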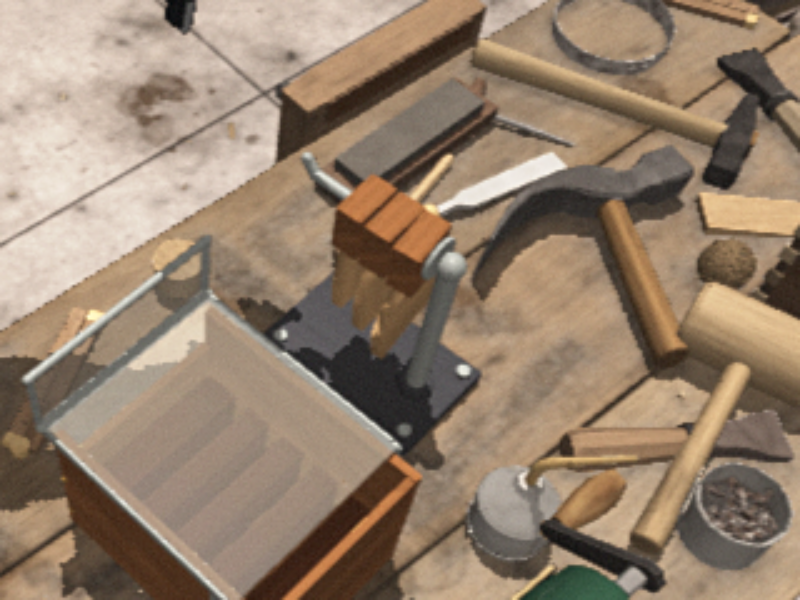

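All three gauges hang close together against the stop (heads at 360 to 425, 200 to 250), the case is empty and the flap is shut.

```bash
python3 -c "
from h import *
print(bot.finish_job())"
```

```text
the job is handed in; nothing more can be done
None
```

Job handed in at about 79 s of the robot's clock: the three gauges in the case (90, 62, 48; no 76 was there) hang widest first, close up to the stop, with the flap shut and no bystander touched; no verdict came back.

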